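Nudge the tube strips home against the reader's hidden stop

ROBOT

A 6-joint arm with a two-finger parallel gripper is mounted at the origin on a cart in front of the work surface, level with it; the furniture and walls round the work are solid. World frame = base frame: x ahead of the robot, y to its left, z up, the work surface at z = 0. Lengths are in mm, angles in rad, forces in N, time in s.
With the tool pointing down it reaches from about 275 to 1000 mm from the base axis. Payload 8.4 kg.
Tool frame: the origin (TCP) lies at the very end of the fingers, on their centre line; the grasp point (between the pads) lies 19 mm behind it; z points along the fingers, y is the line along which they close (so a half turn about z gives the same grasp; the last joint's range is limited). The gripper opens to 85 mm and grips with 20 to 120 N. Pads are 22 mm wide; open, the fingers measure 114 mm over their backs; the gripper's body (76 mm by 85 mm) begins 54 mm behind the grasp point. The pads swing forward as they close: fully open they stand 13 mm farther back than shut.
Start: joints at [-1.304, 0.353, 1.633, -0, 1.155, -0.002], TCP at [165.983, -602.559, 231.281] pointing down, gripper open.
Joint ranges: [-2.63, 2.63], [-0.92, 2.1], [0.06, 2.66], [-1.3, 4.44], [0, 2.69], [-3.02, 3.02]. Speed limits (rad/s): [2.22, 2.22, 2.79, 3.14, 3.14, 3.14].

INTERFACE

Orientations are given as a unit quaternion [w, x, y, z].
In Python, from cell import * gives the robot as it stands.
- The arm moves only by the tool drive_tool, never from a script. Its argument "targets" is a list of rows, each a list of 3 entries, a list of its own where there are three numbers: the shift along the tool's x, y, z normalised to -1 to 1, where 1 is 0.15 m, then the turn, a rotation vector about the tool's x, y, z normalised to -1 to 1, where 1 is 30 degrees, then the closure, from -1 (fully open) to 1 (shut). A call has 1 to 8 rows; each row is the pose to reach, as a shift and turn from the pose commanded when the call began, along the tool's axes at that moment; what a row does not reach only later rows make up. A row lasts 1/12 s, in which the tool goes at most 41.7 mm and 7.16 degrees, less where a joint would pass 70% of its speed; a pose out of reach is approached as far as the arm can. A call with a number of a shift or a turn outside -1 to 1 is refused whole. A call with a gripper value outside its range is refused whole. The fingers move at their own pace and stop on an object; the grip force is fixed at half the most. Time passes only in rows, so rows that repeat a pose let the fingers close. It gives the time, the measured TCP pose, the force, the opening and the grip force at its end, in the units of the state.
- get_obs(): the state, without advancing time (a new reading comes with each control period).
- snapshot(name): name is "scene" or "top" or "wrist"; returns the picture (420x560x3 uint8, red, green, blue); there is no depth.
- camera_params(name): a dict with "fx", "fy", "cx", "cy" (pixels), "xyz" and "orientation" of the camera in the world; the wrist camera has in their place "tool_from_camera" (4x4, takes a point from camera to tool coordinates, whose origin is the TCP and whose axes are the flange's). Camera axes: x right, y up, looking along -z (the intrinsics and any distortion apply to the point x, -y, -z); pixel columns grow to the right and rows downward; lengths in mm; the calibration is good to about 2 mm. The wrist camera is an equidistant fisheye: a pixel r from the principal point sees the ray r / f radians off the axis. A picture is of the moment at which its call begins: read the wrist's pose just before it. camera_params takes no time and is no camera call.
- sign_off(): hands the job in; it is judged then, once.
The state is a dict: "time_s": time; "q": joint angles; "joint_velocities": joint speeds; "joint_efforts": joint torques, N m; "eef_pos": TCP position; "eef_rot": TCP orientation; "force": force on the tool from outside, world axes, zero at the start; "torque": the same for the moment, N m; "grip_width": finger opening in mm; "grasp_force": force on a finger pad.
Only numpy, scipy, OpenCV 4.12 (cv2) and the standard library are available. Lean on these libraries where they do the work, as an engineer would, in place of code of your own. Each camera call takes 0.05 s, during which the arm holds its last target. There are 200 camera calls.

TASK

Take the pusher from its rest and use its white tip to nudge the tube-strip holder along the channel, in small gentle taps, in under the strip reader's hood until it sits fully home against the stop inside, which you cannot see. The stop is only friction-clamped at its calibrated place, so feel for it and do not shift it, and keep the fingers off the strip holder. Then lay the pusher back in its rest.

Things in the scene. Friction and masses are not known exactly. Their poses are not given: they have to be found in the camera images.
- reader: Strip reader, fixed: white body, grey hood roof, 96 wide (x) x 252 long (y) x 76 mm high. Origin on the bench under the middle of the hood's mouth; +y is the way in. Open channel from y = -80 mm to the mouth (y = 0), then on under the hood to y = 164 mm; floor 34 mm above the bench, 25 mm between rails, which are 44 mm high outside; opening under the hood 25 wide x 26 mm high.
- channel_mouth (a point): On the channel's middle line at the hood's mouth, 40 mm above the bench (mid height of the holder's base); axes as the reader's. Under the hood, from y = 50 to 91 mm, a sprung side pad with a sloping lead-in presses the holder against one rail: a bump, then a steady drag of some 1 to 4 N. That is not the stop.
- strip: Dark low holder with two rows of small 8-tube strips, 22 wide (x) x 82 long (y) mm, loose, 0.06 to 0.11 kg. Its solid base is 12 mm high, the tubes end 18 mm up. It lies in the channel (1.5 mm play on each side), nose already under the hood. Origin at the centre of its underside, +y towards its nose.
- strip_nose (a point): Middle of the holder's leading end face, 6 mm above its underside. It shall meet the stop: a rubber-faced block across the channel under the hood, its face anywhere from 92 to 122 mm past the mouth (the holder's tail is then 10 to 40 mm inside the mouth). Only friction holds the stop: it gives way at a push of about 12 N on it.
- strip_tail (a point): Middle of the holder's trailing end face, 6 mm above its underside: where to push, along the reader's +y.
- pusher: Push rod, 221 mm long, 0.11 kg. Origin on its axis in mid handle (black, flat-sided, 16 wide (x) x 70 long (y) x 20 mm high; grip across x). +y runs to the tip: 22 mm round collar at y = 35 to 39 mm, 8 mm steel shaft, 12 mm round white tip ending at y = 160 mm. A 10 mm square tail ends at y = -61 mm. Balances about 10 mm ahead of its origin.
- pusher_tip (a point): Middle of the tip's end face, 160 mm ahead of the pusher's origin on its axis.
- rest: Fixed rest: foot 44 wide (x) x 150 long (y) x 8 mm high with two upright forks at y = -50 and 68 mm, open at the top (16 mm slots, flared above 52 mm; 66 mm high, 39 mm wide). The pusher's tail lies in one fork, its shaft in the other, its +y along the rest's +y. Origin on the bench under the seat; z up.
- rest_seat (a point): Where the pusher's origin lies when it is in the rest: 48 mm above the bench over the rest's origin; axes as the rest's.
- bottle: Bystander: wide-mouth clear plastic bottle, 62 mm across, 102 mm high. Origin at the centre of its underside.
- timer: Bystander: white bench timer lying on its back, 70 x 62 x 18 mm. Origin at the centre of its underside.
- vial: Bystander: small capped reagent vial, 23 mm across, 53 mm high, standing. Origin at the centre of its underside.
Things that resemble listed ones, but are neither listed nor needed, are in the scene too. There is more than one size of the strip; the one meant has the size given above.

How it is judged (in metres and radians):
On the way, in this order (a step that is already met when the one before it is completed fails the run):
1. the pusher is lifted out of its rest (z of pusher in the frame of rest above 0.075 m), for 0.1 s.
2. the strip holder is pushed home against the stop by the pusher (gap under 2.5 mm) (horizontal distance between stop_c0 and strip_nose below 0.0078 m), for 0.2 s.
At the end, for the whole second after the job is handed in: The strip holder lies level in the channel with its nose within 2.5 mm of the stop's face, the stop is within 2 mm of where it was set, and the pusher lies still in both forks of its rest (within 12 mm of its seat, in line within 0.08 rad) (horizontal distance between stop_c0 and strip_nose below 0.0078 m and distance of stop_c0 from where it was at the start of the episode below 0.002 m and angle between strip's own z axis and vertical below 0.06 rad and distance between pusher and rest_seat below 0.012 m and angle between the y axis of pusher and the y axis of rest, either way round below 0.08 rad and linear speed of pusher below 0.02 m/s and linear speed of strip below 0.01 m/s); the robot touches nothing.
It fails at once if the stop is shifted by more than 2 mm (distance of stop_c0 from where it was at the start of the episode above 0.002 m).
It fails at once if the fingers touch the strip holder (contact force between the fingers and strip above 0.5 N).
It fails at once if the strip holder is shot along (faster than 0.2 m/s) instead of nudged (linear speed of strip above 0.2 m/s).
It fails at once if a bystander is knocked about (distance of any of bottle, timer, vial from where it was at the start of the episode above 0.02 m).
It also fails if it takes over 58 s, if anything falls off the work surface, if the arm or the gripper's body presses on something with over 40 N, if the wrist force passes 120 N, or if a joint passes its speed limit or range.

## Working session

There is one attempt and no reset: what is moved stays moved. The work goes in short steps, Python scripts to look and compute and a tool call to move; the robot and the scene stay as the last step left them, time stands still between calls to the robot, and variables do not carry over. Pictures are saved under pics/ and viewed, at most 10 in all, crops included, and the job is handed in when it is done.

Besides the shell and the picture viewer there is one more tool, called after "Request:" in YAML: its name, and indented under it one key for each argument. drive_tool: Moves the arm, as the interface text tells. Its arguments: {"type":"object","properties":{"targets":{"type":"array"}},"required":["targets"]}

```bash
mkdir -p pics; ls; python3 - <<'E'
from cell import *
import cv2
o=get_obs();print({k:o[k] for k in('time_s','eef_pos','eef_rot','force','grip_width')})
for n in("scene","top"):
    cv2.imwrite(f"pics/{n}0.png",snapshot(n)[:,:,::-1]);print(n,camera_params(n))
print(camera_params("wrist"))
E
```

```text
pics
{'time_s': 0.0, 'eef_pos': array([ 165.85713776, -602.09558986,  230.56855806]), 'eef_rot': array([-6.86942201e-04,  9.90984745e-01,  1.33972970e-01, -8.14109706e-05]), 'force': array([ 0.20046353, -0.09869205,  0.44559882]), 'grip_width': 85.38194526761495}
scene {'fx': 425.9436947886187, 'fy': 425.9436947886187, 'cx': 274.7889050327803, 'cy': 201.37084631125603, 'xyz': array([165.94887641, 892.62110765, 679.04847567]), 'orientation': array([-0.22223572, -0.10605207,  0.43470821,  0.86625228])}
top {'fx': 431.65560581040523, 'fy': 431.65560581040523, 'cx': 282.266646293528, 'cy': 209.68460414173575, 'xyz': array([461.86525016, 164.32564492, 995.44271358]), 'orientation': array([ 0.71067158,  0.03905611, -0.02429423, -0.70201875])}
{'fx': 325.19226210127806, 'fy': 325.19226210127806, 'cx': 276.59433664454104, 'cy': 207.96631838324856, 'tool_from_camera': array([[-1.07875099e-03,  9.51669957e-01,  3.07120707e-01,
         7.81997956e+01],
       [ 9.99999376e-01,  9.37063040e-04,  6.08801599e-04,
         5.74018543e-02],
       [ 2.91586729e-04,  3.07121172e-01, -9.51670374e-01,
        -1.42911662e+02],
       [ 0.00000000e+00,  0.00000000e+00,  0.00000000e+00,
         1.00000000e+00]])}
```

View pics/top0.png

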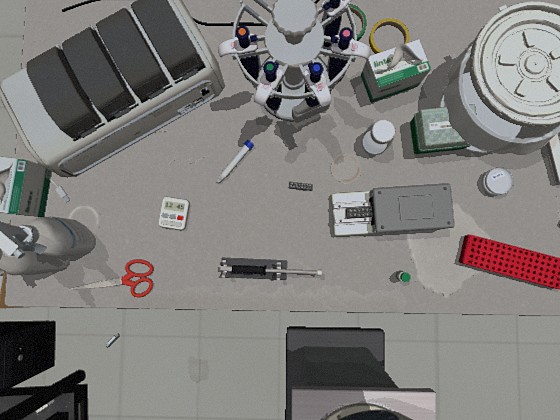

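View pics/scene0.png

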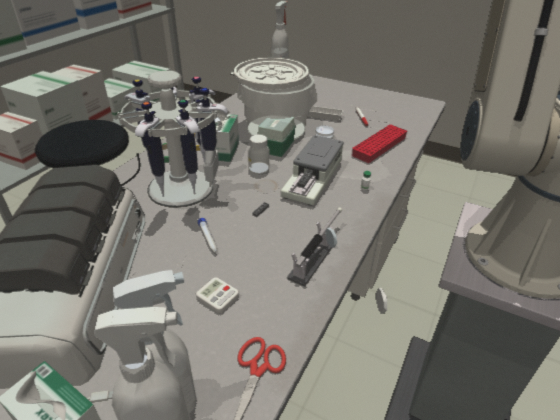

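Top view: the pusher lies in its rest, tail at (220,268), tip at (320,273). The reader spans x 331 to 453, with its hood to the right and its mouth near x=373. Candidates for the strip are the dark holder in the channel at (358,213) and a small loose one on the bench at (300,185). I choose the one in the channel. The bottle is either the clear one at (378,137) or the jar at (497,182), the vial is at (403,277) and the timer at (173,213). One close crop will check this.

```bash
cat > h.py <<'E'
from cell import *
import numpy as np, cv2
from scipy.spatial.transform import Rotation as R
def rot(q): return R.from_quat([q[1],q[2],q[3],q[0]])
def ray(n,uv,z):
    p=camera_params(n)
    if n=="wrist":
        o=get_obs();T=p['tool_from_camera'];r=rot(o['eef_rot'])
        d=np.array([uv[0]-p['cx'],uv[1]-p['cy']]);t=np.linalg.norm(d)/p['fx'];d=d/np.linalg.norm(d)*np.sin(t)
        v=r.apply(T[:3,:3]@[d[0],-d[1],-np.cos(t)]);c=r.apply(T[:3,3])+o['eef_pos']
    else:
        v=rot(p['orientation']).apply([(uv[0]-p['cx'])/p['fx'],-(uv[1]-p['cy'])/p['fy'],-1]);c=p['xyz']
    return c+v*(z-c[2])/v[2]
E
python3 - <<'E'
from h import *
im=cv2.imread('pics/top0.png')
c=im[160:300,200:460];cv2.imwrite('pics/crop.png',cv2.resize(c,None,fx=3,fy=3,interpolation=cv2.INTER_CUBIC))
for n,uv,z in [('tip',(321,273),48),('tail',(220,268),48),('decoy',(300,185),10),('vial',(403,277),53)]:print(n,ray('top',uv,z).round(1))
E
```

```text
tip [409.8  98.7  48. ]
tail [417.5 319.   48. ]
decoy [607.8 145.4  10. ]
vial [404.1 -77.   53. ]
```

View pics/crop.png

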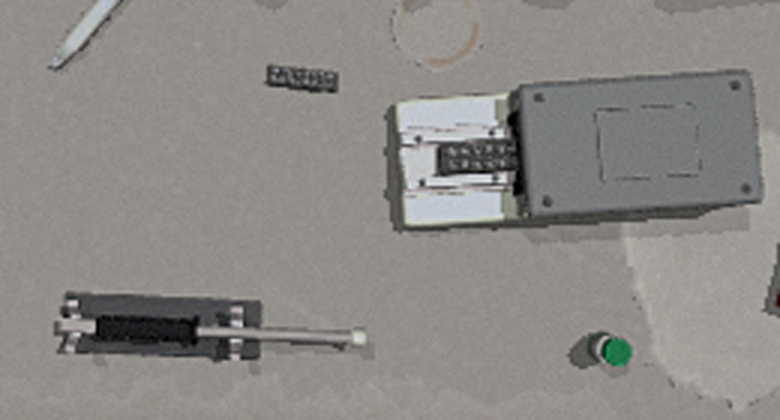

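The crop confirms the long two-row holder in the channel (tail at crop (438,158)). The loose one is half as long. The pusher axis runs from crop (56,327) to (366,337). Next I'll work out the geometry and the first move.

```bash
cat > geo.py <<'E'
from h import *
C=lambda u,v:(200+u/3-.33,160+v/3-.33)
def show():
    tip=ray('top',C(366,337),50);tail=ray('top',C(56,327),50)
    d=tip-tail;print('len',np.linalg.norm(d),'yaw',np.degrees(np.arctan2(d[1],d[0])),'org',(tip-160*d/np.linalg.norm(d)).round(1), (tail+61*d/np.linalg.norm(d)).round(1))
    h=[ray('top',C(*c),76) for c in((520,86),(752,71),(762,202),(528,217))]
    m=(h[0]+h[3])/2;b=(h[1]+h[2])/2;d=b-m
    print('L',np.linalg.norm(d),'W',np.linalg.norm(h[0]-h[3]),'yaw',np.degrees(np.arctan2(d[1],d[0])),'mouth',m.round(1))
    t=ray('top',C(438,158),48);u=d/np.linalg.norm(d);print('strip tail',t.round(1),'along',(t-m)@u,'lat',np.cross(u,t-m)[2])
show()
o=get_obs();print(rot(o['eef_rot']).as_matrix().round(3))
E
python3 geo.py
```

```text
len 224.88218886515278 yaw -91.01824869762459 org [414.9 257.4  50. ] [415.  261.3  50. ]
L 164.81738233650262 W 93.4488856847353 yaw -85.6402417980597 mouth [545.8 -12.   76. ]
strip tail [542.6  45.3  48. ] along -57.42065364541232 lat 1.2126933270107827
[[ 0.964  0.266 -0.   ]
 [ 0.266 -0.964  0.001]
 [-0.    -0.001 -1.   ]]
```

Request:
drive_tool:
  targets:
    - [[0.62, -1, 0], [0, 0, -0.82], -1]
    - [[0.62, -1, 0], [0, 0, -0.82], -1]
    - [[0.62, -1, 0], [0, 0, -0.82], -1]
    - [[0.62, -1, 0], [0, 0, -0.82], -1]
    - [[0.62, -1, 0], [0, 0, -0.82], -1]

```text
time_s: 0.52
eef_pos: [215.9, -427.6, 230.4]
eef_rot: [-0.002, 0.939, 0.344, 0.0]
force: [0.1, -0.3, -0.3]
grip_width: 85.4
grasp_force: 0.0
```

Request:
drive_tool:
  targets:
    - [[1, -0.67, 0], [0, 0, -0.82], -1]
    - [[1, -0.67, 0], [0, 0, -0.82], -1]
    - [[1, -0.67, 0], [0, 0, -0.82], -1]
    - [[1, -0.67, 0], [0, 0, -0.82], -1]
    - [[1, -0.67, 0], [0, 0, -0.82], -1]

```text
time_s: 0.93
eef_pos: [265.9, -255.8, 230.8]
eef_rot: [-0.001, 0.844, 0.536, 0.0]
force: [0.7, -0.9, 0.2]
grip_width: 85.2
grasp_force: 0.0
```

Request:
drive_tool:
  targets:
    - [[1, -0.17, 0], [0, 0, -0.81], -1]
    - [[1, -0.17, 0], [0, 0, -0.81], -1]
    - [[1, -0.17, 0], [0, 0, -0.81], -1]
    - [[1, -0.17, 0], [0, 0, -0.81], -1]
    - [[1, -0.17, 0], [0, 0, -0.81], -1]

```text
time_s: 1.35
eef_pos: [308.1, -109.8, 231.3]
eef_rot: [-0.0, 0.711, 0.703, 0.001]
force: [0.1, -0.3, -0.6]
grip_width: 85.5
grasp_force: 0.0
```

Request:
drive_tool:
  targets:
    - [[1, 0.27, 0], [0, 0, 0], -1]
    - [[1, 0.27, 0], [0, 0, 0], -1]
    - [[1, 0.27, 0], [0, 0, 0], -1]
    - [[1, 0.27, 0], [0, 0, 0], -1]

```text
time_s: 1.68
eef_pos: [351.6, 37.6, 231.6]
eef_rot: [0.0, 0.715, 0.7, 0.001]
force: [0.3, -0.5, -1.2]
grip_width: 85.1
grasp_force: 0.0
```

Request:
drive_tool:
  targets:
    - [[1, 0.3, 0.2], [0, 0, 0], -1]
    - [[1, 0.3, 0.2], [0, 0, 0], -1]
    - [[1, 0.3, 0.2], [0, 0, 0], -1]
    - [[1, 0.3, 0.2], [0, 0, 0], -1]
    - [[1, 0.3, 0.2], [0, 0, 0], -1]

```text
time_s: 2.1
eef_pos: [400.8, 189.2, 200.4]
eef_rot: [-0.0, 0.713, 0.701, 0.001]
force: [-0.2, -2.1, -0.3]
grip_width: 85.1
grasp_force: 0.0
```

Now a close wrist look at the pusher from here.

```bash
python3 - <<'E'
from h import *
o=get_obs();im=snapshot('wrist')[:,:,::-1];cv2.imwrite('pics/w1.png',im);print(o['eef_pos'].round(1),o['q'].round(2),o['force'].round(2))
np.save('w1.npy',np.r_[o['eef_pos'],o['eef_rot']])
print(rot(o['eef_rot']).as_matrix().round(3))
E
```

```text
[400.8 189.2 200.4] [0.44 0.1  2.04 0.   1.   0.45] [-0.2  -2.08 -0.25]
[[ 0.018  1.     0.001]
 [ 1.    -0.018  0.001]
 [ 0.001  0.001 -1.   ]]
```

View pics/w1.png

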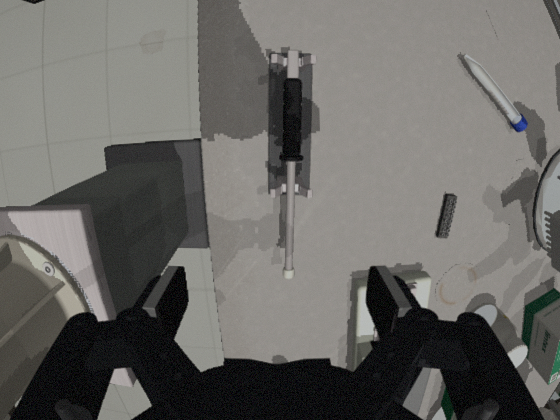

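Wrist view: the pusher is upright in the picture, with its tail end at (293,52), handle back end near (292,79), collar at (291,157) and tip end at (289,277).

```bash
python3 - <<'E'
from h import *
P={n:ray('wrist',uv,48) for n,uv in dict(tail=(293,51),hback=(292,79),collar=(291,157),tip=(289.5,277)).items()}
for k,v in P.items():print(k,v.round(1))
d=P['tip']-P['tail'];u=d/np.linalg.norm(d);print(np.linalg.norm(d),np.degrees(np.arctan2(u[1],u[0])))
for k,s in dict(tail=61,hback=35,collar=-37,tip=-160).items():print(k,(P[k]+s*u).round(1))
E
```

```text
tail [415.7 316.   48. ]
hback [414.4 290.2  48. ]
collar [412.6 218.9  48. ]
tip [410.6  94.3  48. ]
221.79123856476036 -91.31406286654395
tail [414.3 255.1  48. ]
hback [413.6 255.2  48. ]
collar [413.4 255.9  48. ]
tip [414.3 254.3  48. ]
```

Request:
drive_tool:
  targets:
    - [[0.42, 0.08, 0.4], [0, 0, 0], -1]
    - [[0.42, 0.08, 0.6], [0, 0, 0], -1]
    - [[0.42, 0.08, 0.7], [0, 0, 0], -1]
    - [[0.42, 0.08, 0.8], [0, 0, 0], -1]
    - [[0.42, 0.08, 0.9], [0, 0, 0], -1]
    - [[0.42, 0.08, 1], [0, 0, 0], -1]
    - [[0.42, 0.08, 1], [0, 0, 0], -1]

```text
time_s: 2.73
eef_pos: [410.6, 245.5, 49.0]
eef_rot: [-0.0, 0.714, 0.7, -0.002]
force: [-0.8, -0.6, 0.2]
grip_width: 85.3
grasp_force: 0.0
```

```bash
python3 - <<'E'
from h import *
o=get_obs();print(o['eef_pos'].round(1),o['force'].round(2),rot(o['eef_rot']).as_matrix()[:2,0].round(4))
E
```

```text
[410.6 245.5  49. ] [-0.81 -0.64  0.17] [0.0205 0.9998]
```

Request:
drive_tool:
  targets:
    - [[0.04, 0.02, 0.07], [0, 0, 0], -1]
    - [[0.04, 0.02, 0.13], [0, 0, 0], -1]
    - [[0.04, 0.02, 0.13], [0, 0, 0], -1]

```text
time_s: 2.98
eef_pos: [414.8, 252.6, 31.2]
eef_rot: [-0.0, 0.714, 0.7, -0.001]
force: [-0.7, -0.9, 0.5]
grip_width: 85.3
grasp_force: 0.0
```

Now close.

Request:
drive_tool:
  targets:
    - [[0, 0, 0.01], [0, 0, 0], 1]
    - [[0, 0, 0.01], [0, 0, 0], 1]
    - [[0, 0, 0.01], [0, 0, 0], 1]
    - [[0, 0, 0.01], [0, 0, 0], 1]
    - [[0, 0, 0.01], [0, 0, 0], 1]
    - [[0, 0, 0.01], [0, 0, 0], 1]
    - [[0, 0, 0.01], [0, 0, 0], 1]
    - [[0, 0, 0.01], [0, 0, 0], 1]

```text
time_s: 3.65
eef_pos: [415.3, 253.7, 30.7]
eef_rot: [0.0, 0.714, 0.7, 0.0]
force: [-1.2, -1.2, 6.0]
grip_width: 15.2
grasp_force: 58.6
```

Request:
drive_tool:
  targets:
    - [[0, 0, 0], [0, 0, 0], 1]
    - [[0, 0, 0], [0, 0, 0], 1]
    - [[0, 0, 0], [0, 0, 0], 1]
    - [[0, 0, 0], [0, 0, 0], 1]

```text
time_s: 3.98
eef_pos: [415.3, 253.7, 30.7]
eef_rot: [0.0, 0.714, 0.7, 0.0]
force: [-0.5, -2.1, 6.3]
grip_width: 15.0
grasp_force: 58.6
```

Request:
drive_tool:
  targets:
    - [[0, 0, -0.1], [0, 0, 0], 1]
    - [[0, 0, -0.2], [0, 0, 0], 1]
    - [[0, 0, -0.4], [0, 0, 0], 1]
    - [[0, 0, -0.6], [0, 0, 0], 1]
    - [[0, 0, -0.6], [0, 0, 0], 1]
    - [[0, 0, -0.6], [0, 0, 0], 1]

```text
time_s: 4.48
eef_pos: [415.9, 254.3, 121.7]
eef_rot: [0.0, 0.714, 0.7, 0.002]
force: [-1.5, 0.8, -1.2]
grip_width: 14.8
grasp_force: 58.8
```

```bash
python3 - <<'E'
from h import *
o=get_obs();print(o['eef_pos'].round(1),o['force'].round(2),rot(o['eef_rot']).as_matrix()[:2,0].round(4))
im=snapshot('wrist')[:,:,::-1];cv2.imwrite('pics/w2.png',im)
top=snapshot('top')[:,:,::-1];t=cv2.resize(top[180:290,200:380],None,fx=3,fy=3,interpolation=cv2.INTER_CUBIC)
v=np.zeros((420+0,560,3),np.uint8);cv2.imwrite('pics/top2.png',t)
# pusher origin projected check
E
```

```text
[415.9 254.3 121.7] [-1.54  0.84 -1.25] [0.0191 0.9998]
```

View pics/w2.png

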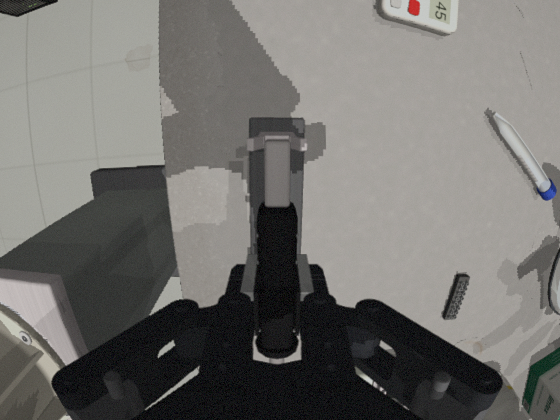

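The pusher is in the gripper, in line with the tool (tail at (278,140), collar at (277,345)). I'm moving it over behind the channel and turning it into line.

Request:
drive_tool:
  targets:
    - [[-0.1, 0.2, 0], [0, 0, -0.1], 1]
    - [[-0.17, 0.4, 0], [0, 0, -0.18], 1]
    - [[-0.17, 0.6, 0], [0, 0, -0.18], 1]
    - [[-0.17, 0.75, 0], [0, 0, -0.18], 1]
    - [[-0.17, 0.75, 0.15], [0, 0, -0.18], 1]
    - [[-0.17, 0.75, 0.3], [0, 0, -0.18], 1]
    - [[-0.17, 0.75, 0.3], [0, 0, -0.18], 1]
    - [[-0.17, 0.75, 0.3], [0, 0, -0.18], 1]

```text
time_s: 5.25
eef_pos: [524.9, 225.1, 73.0]
eef_rot: [-0.001, 0.68, 0.733, -0.003]
force: [-0.7, 0.2, -0.9]
grip_width: 14.9
grasp_force: 58.9
```

```bash
cat > st.py <<'E'
from h import *
M=np.array([545.8,-12.]);a=np.radians(-85.64);u=np.array([np.cos(a),np.sin(a)])
def st():
    o=get_obs();X=rot(o['eef_rot']).as_matrix();x=X[:2,0]
    tip=o['eef_pos'][:2]-158.7*x;d=tip-M
    print('t',o['time_s'],'TCP',o['eef_pos'].round(1),'tool x ang',np.degrees(np.arctan2(x[1],x[0])).round(2),'pitch',X[2,:2].round(4),'tip',tip.round(1),'z',(o['eef_pos'][2]+17.3-158.7*X[2,0]).round(1),'along',(d@u).round(1),'lat',(u[0]*d[1]-u[1]*d[0]).round(1),'Falong',(o['force'][:2]@u).round(2),'F',o['force'].round(1))
E
python3 - <<'E'
from st import *
st()
top=snapshot('top')[:,:,::-1];a=top[170:270,220:400];
s=snapshot('scene')[:,:,::-1];b=s[130:250,250:370]
a=cv2.resize(a,None,fx=4,fy=4,interpolation=cv2.INTER_CUBIC);cv2.imwrite('pics/t3.png',a)
cv2.imwrite('pics/s3.png',cv2.resize(b,None,fx=5,fy=5,interpolation=cv2.INTER_CUBIC))
E
```

```text
t 5.25 TCP [524.9 225.1  73. ] tool x ang 94.3 pitch [-0.0018 -0.0053] tip [536.8  66.8] z 90.6 along -79.3 lat -3.0 Falong -0.26 F [-0.7  0.2 -0.9]
```

View pics/t3.png

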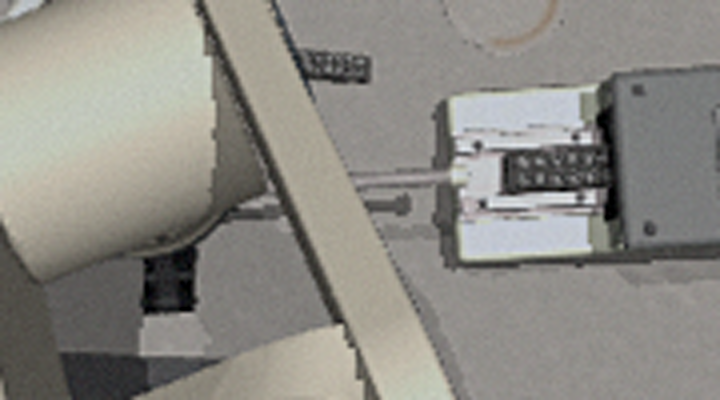

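The white tip ends at crop (464,172), over the channel's outer end. The strip's tail is at (503,170). The arm covers the rest. I'll check the tip against the forward-kinematics estimate.

```bash
python3 - <<'E'
from st import *
C=lambda p:(220+p[0]/4-.4,170+p[1]/4-.4)
def al(p):
    d=p[:2]-M;return (d@u).round(1),(u[0]*d[1]-u[1]*d[0]).round(1)
print('tip',ray('top',C((465,172)),90).round(1),al(ray('top',C((465,172)),90)))
print('shaft',al(ray('top',C((360,181)),90)))
for n,p,z in [('tail',(503,171),46),('strip mid at mouth',(600,167),52),('screw',(478,147),44),('screw',(483,204),44),('screw',(576,137),44),('screw',(583,200),44),('outer end edges',(449,97),44),('',(458,263),44)]:print(n,al(ray('top',C(p),z)))
E
```

```text
tip [538.3  71.2  90. ] (np.float64(-83.5), np.float64(-1.2))
shaft (np.float64(-138.8), np.float64(-2.4))
tail (np.float64(-57.8), np.float64(1.4))
strip mid at mouth (np.float64(-5.7), np.float64(-0.3))
screw (np.float64(-70.3), np.float64(15.7))
screw (np.float64(-69.9), np.float64(-16.0))
screw (np.float64(-16.1), np.float64(17.7))
screw (np.float64(-15.0), np.float64(-17.3))
outer end edges (np.float64(-84.2), np.float64(44.5))
 (np.float64(-86.0), np.float64(-47.4))
```

Request:
drive_tool:
  targets:
    - [[0, 0.013, 0.1], [0, 0, 0], 1]
    - [[0, 0.013, 0.2], [0, 0, 0], 1]
    - [[0, 0.013, 0.26], [0, 0, 0], 1]
    - [[0, 0.013, 0.315], [0, 0, 0], 1]
    - [[0, 0.013, 0.315], [0, 0, 0], 1]
    - [[0, 0.013, 0.315], [0, 0, 0], 1]

```text
time_s: 5.85
eef_pos: [528.9, 226.2, 28.3]
eef_rot: [-0.0, 0.68, 0.733, -0.0]
force: [0.1, 0.0, 0.3]
grip_width: 15.3
grasp_force: 58.9
```

```bash
python3 - <<'E'
from st import *
st()
s=snapshot('scene')[:,:,::-1];b=s[130:250,250:370]
cv2.imwrite('pics/s4.png',cv2.resize(b,None,fx=5,fy=5,interpolation=cv2.INTER_CUBIC))
E
```

```text
t 5.85 TCP [528.9 226.2  28.3] tool x ang 94.31 pitch [-0.     -0.0002] tip [540.8  67.9] z 45.6 along -80.1 lat 1.1 Falong -0.02 F [0.1 0.  0.3]
```

View pics/s4.png

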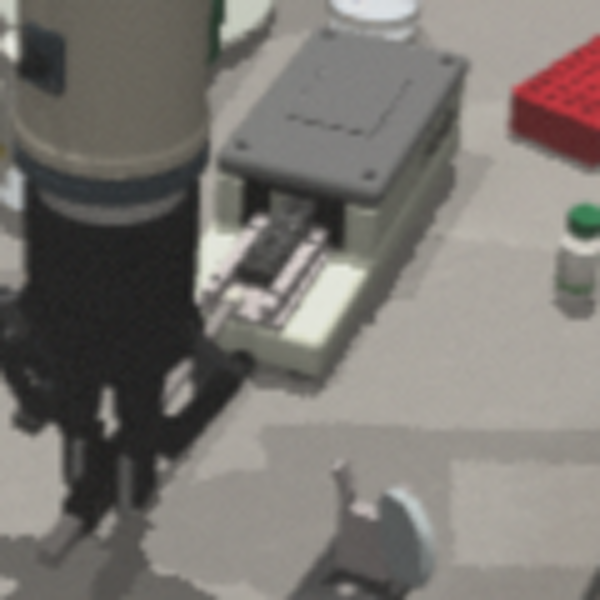

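The scene view shows the tip down in the open channel at (235,300), behind the strip's tail at (255,265), clear of the rails. Now I'll push gently.

Request:
drive_tool:
  targets:
    - [[-0.03, -0.004, 0.012], [0, 0, 0], 1]
    - [[-0.06, -0.004, 0.012], [0, 0, 0], 1]
    - [[-0.09, -0.004, 0.012], [0, 0, 0], 1]
    - [[-0.12, -0.004, 0.012], [0, 0, 0], 1]
    - [[-0.15, -0.004, 0.012], [0, 0, 0], 1]
    - [[-0.18, -0.004, 0.012], [0, 0, 0], 1]
    - [[-0.21, -0.004, 0.012], [0, 0, 0], 1]
    - [[-0.24, -0.004, 0.012], [0, 0, 0], 1]

```text
time_s: 6.57
eef_pos: [531.1, 189.7, 26.3]
eef_rot: [0.0, 0.68, 0.733, 0.0]
force: [0.4, 1.0, -1.1]
grip_width: 15.6
grasp_force: 58.9
```

Request:
drive_tool:
  targets:
    - [[-0.015, 0, 0], [0, 0, 0], 1]
    - [[-0.03, 0, 0], [0, 0, 0], 1]

```text
time_s: 6.73
eef_pos: [531.4, 185.3, 26.3]
eef_rot: [-0.0, 0.68, 0.733, 0.0]
force: [-0.6, 1.2, -1.4]
grip_width: 14.9
grasp_force: 58.9
```

Request:
drive_tool:
  targets:
    - [[-0.015, 0, 0], [0, 0, 0], 1]
    - [[-0.03, 0, 0], [0, 0, 0], 1]

```text
time_s: 6.9
eef_pos: [531.7, 181.1, 26.3]
eef_rot: [-0.0, 0.68, 0.733, 0.0]
force: [-0.2, 0.2, -1.5]
grip_width: 15.0
grasp_force: 58.9
```

```bash
python3 -c "
from st import *
st()
top=snapshot('top')[:,:,::-1];a=top[190:230,320:400];cv2.imwrite('pics/t5.png',cv2.resize(a,None,fx=8,fy=8,interpolation=cv2.INTER_CUBIC))"
```

```text
t 6.9 TCP [531.7 181.1  26.3] tool x ang 94.3 pitch [0.0001 0.0001] tip [543.6  22.8] z 43.5 along -34.9 lat 0.5 Falong -0.24 F [-0.2  0.2 -1.5]
```

View pics/t5.png

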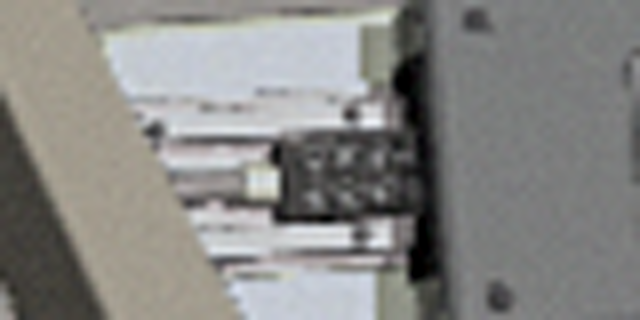

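The tip is touching the tail at crop (278,183), and the tail is straight.

```bash
python3 - <<'E'
from st import *
C=lambda p:(320+p[0]/8-.45,190+p[1]/8-.45)
for n,p,z in [('tail',(279,178),47),('hood edge',(432,170),76)]:
    d=ray('top',C(p),z)[:2]-M;print(n,(d@u).round(1))
E
```

```text
tail -38.0
hood edge -1.8
```

Request:
drive_tool:
  targets:
    - [[-0.015, 0, 0], [0, 0, 0], 1]
    - [[-0.03, 0, 0], [0, 0, 0], 1]

```text
time_s: 7.12
eef_pos: [532.0, 176.6, 26.2]
eef_rot: [-0.0, 0.68, 0.733, -0.0]
force: [-0.7, 0.5, -1.9]
grip_width: 15.0
grasp_force: 58.9
```

Request:
drive_tool:
  targets:
    - [[-0.015, 0, 0], [0, 0, 0], 1]
    - [[-0.03, 0, 0], [0, 0, 0], 1]

```text
time_s: 7.28
eef_pos: [532.4, 172.0, 26.2]
eef_rot: [-0.0, 0.68, 0.733, 0.0]
force: [-0.6, 0.2, -0.4]
grip_width: 14.6
grasp_force: 58.9
```

Request:
drive_tool:
  targets:
    - [[-0.015, 0, 0], [0, 0, 0], 1]
    - [[-0.03, 0, 0], [0, 0, 0], 1]

```text
time_s: 7.45
eef_pos: [532.7, 167.5, 26.2]
eef_rot: [0.0, 0.68, 0.733, 0.0]
force: [0.5, 0.7, -0.8]
grip_width: 14.6
grasp_force: 58.9
```

Request:
drive_tool:
  targets:
    - [[-0.015, 0, 0], [0, 0, 0], 1]
    - [[-0.03, 0, 0], [0, 0, 0], 1]

```text
time_s: 7.62
eef_pos: [533.1, 163.1, 26.3]
eef_rot: [-0.0, 0.68, 0.733, 0.0]
force: [-0.1, 2.7, -1.2]
grip_width: 14.8
grasp_force: 58.9
```

Request:
drive_tool:
  targets:
    - [[-0.015, 0, 0], [0, 0, 0], 1]
    - [[-0.03, 0, 0], [0, 0, 0], 1]

```text
time_s: 7.78
eef_pos: [533.6, 158.8, 26.3]
eef_rot: [-0.0, 0.68, 0.733, 0.0]
force: [-0.5, 2.8, -1.2]
grip_width: 15.1
grasp_force: 58.8
```

Request:
drive_tool:
  targets:
    - [[-0.015, 0, 0], [0, 0, 0], 1]
    - [[-0.03, 0, 0], [0, 0, 0], 1]

```text
time_s: 7.95
eef_pos: [533.7, 154.1, 26.2]
eef_rot: [-0.0, 0.68, 0.733, 0.0]
force: [-0.9, 2.8, -0.3]
grip_width: 14.9
grasp_force: 58.9
```

```bash
python3 -c "
from st import *
st()"
```

```text
t 7.95 TCP [533.7 154.1  26.2] tool x ang 94.3 pitch [0.0001 0.0001] tip [545.7  -4.1] z 43.5 along -7.9 lat 0.5 Falong -2.87 F [-0.9  2.8 -0.3]
```

Request:
drive_tool:
  targets:
    - [[-0.015, 0, 0], [0, 0, 0], 1]
    - [[-0.03, 0, 0], [0, 0, 0], 1]

```text
time_s: 8.12
eef_pos: [534.1, 149.6, 26.3]
eef_rot: [0.0, 0.68, 0.733, 0.0]
force: [0.3, 2.6, -1.8]
grip_width: 15.0
grasp_force: 58.9
```

Request:
drive_tool:
  targets:
    - [[-0.015, 0, 0], [0, 0, 0], 1]
    - [[-0.03, 0, 0], [0, 0, 0], 1]

```text
time_s: 8.28
eef_pos: [534.5, 145.1, 26.2]
eef_rot: [0.0, 0.68, 0.733, 0.0]
force: [-0.4, 2.6, -1.3]
grip_width: 15.2
grasp_force: 58.9
```

Request:
drive_tool:
  targets:
    - [[-0.005, 0, 0], [0, 0, 0], 1]
    - [[-0.01, 0, 0], [0, 0, 0], 1]
    - [[-0.01, 0, 0], [0, 0, 0], 1]

```text
time_s: 8.53
eef_pos: [534.5, 143.6, 26.2]
eef_rot: [0.0, 0.68, 0.733, -0.0]
force: [-0.1, 1.7, -1.6]
grip_width: 15.0
grasp_force: 58.9
```

Request:
drive_tool:
  targets:
    - [[-0.005, 0, 0], [0, 0, 0], 1]
    - [[-0.01, 0, 0], [0, 0, 0], 1]
    - [[-0.01, 0, 0], [0, 0, 0], 1]

```text
time_s: 8.78
eef_pos: [534.6, 142.2, 26.2]
eef_rot: [0.0, 0.68, 0.733, -0.0]
force: [1.0, 2.8, -1.4]
grip_width: 15.1
grasp_force: 58.9
```

Request:
drive_tool:
  targets:
    - [[-0.005, 0, 0], [0, 0, 0], 1]
    - [[-0.01, 0, 0], [0, 0, 0], 1]
    - [[-0.01, 0, 0], [0, 0, 0], 1]

```text
time_s: 9.03
eef_pos: [534.7, 140.7, 26.3]
eef_rot: [0.0, 0.68, 0.733, 0.0]
force: [0.1, 1.8, -1.5]
grip_width: 14.9
grasp_force: 58.9
```

Request:
drive_tool:
  targets:
    - [[-0.005, 0, 0], [0, 0, 0], 1]
    - [[-0.01, 0, 0], [0, 0, 0], 1]
    - [[-0.01, 0, 0], [0, 0, 0], 1]

```text
time_s: 9.28
eef_pos: [534.8, 139.2, 26.2]
eef_rot: [0.0, 0.68, 0.733, -0.0]
force: [-0.1, 2.0, -0.9]
grip_width: 15.1
grasp_force: 58.9
```

Request:
drive_tool:
  targets:
    - [[-0.005, 0, 0], [0, 0, 0], 1]
    - [[-0.01, 0, 0], [0, 0, 0], 1]
    - [[-0.01, 0, 0], [0, 0, 0], 1]

```text
time_s: 9.53
eef_pos: [535.0, 137.7, 26.2]
eef_rot: [0.0, 0.68, 0.733, -0.0]
force: [1.0, 2.5, -1.3]
grip_width: 15.3
grasp_force: 58.9
```

Request:
drive_tool:
  targets:
    - [[-0.005, 0, 0], [0, 0, 0], 1]
    - [[-0.01, 0, 0], [0, 0, 0], 1]
    - [[-0.01, 0, 0], [0, 0, 0], 1]

```text
time_s: 9.78
eef_pos: [535.1, 136.2, 26.2]
eef_rot: [0.0, 0.68, 0.733, -0.0]
force: [1.0, 1.3, -0.6]
grip_width: 14.8
grasp_force: 58.9
```

Request:
drive_tool:
  targets:
    - [[-0.005, 0, 0], [0, 0, 0], 1]
    - [[-0.01, 0, 0], [0, 0, 0], 1]
    - [[-0.01, 0, 0], [0, 0, 0], 1]

```text
time_s: 10.03
eef_pos: [535.2, 134.7, 26.2]
eef_rot: [0.0, 0.68, 0.733, -0.0]
force: [0.5, 1.9, -1.4]
grip_width: 15.2
grasp_force: 58.9
```

Request:
drive_tool:
  targets:
    - [[-0.005, 0, 0], [0, 0, 0], 1]
    - [[-0.01, 0, 0], [0, 0, 0], 1]
    - [[-0.01, 0, 0], [0, 0, 0], 1]

```text
time_s: 10.28
eef_pos: [535.3, 133.2, 26.2]
eef_rot: [0.0, 0.68, 0.733, -0.0]
force: [0.8, 1.1, -0.7]
grip_width: 14.8
grasp_force: 58.9
```

Request:
drive_tool:
  targets:
    - [[-0.005, 0, 0], [0, 0, 0], 1]
    - [[-0.01, 0, 0], [0, 0, 0], 1]
    - [[-0.01, 0, 0], [0, 0, 0], 1]

```text
time_s: 10.53
eef_pos: [535.4, 131.7, 26.2]
eef_rot: [0.0, 0.68, 0.733, -0.0]
force: [0.7, 2.1, -0.8]
grip_width: 15.1
grasp_force: 58.9
```

Request:
drive_tool:
  targets:
    - [[-0.005, 0, 0], [0, 0, 0], 1]
    - [[-0.01, 0, 0], [0, 0, 0], 1]
    - [[-0.01, 0, 0], [0, 0, 0], 1]

```text
time_s: 10.78
eef_pos: [535.5, 130.2, 26.2]
eef_rot: [0.0, 0.68, 0.733, -0.0]
force: [0.9, 1.7, -0.5]
grip_width: 14.9
grasp_force: 58.9
```

Request:
drive_tool:
  targets:
    - [[-0.005, 0, 0], [0, 0, 0], 1]
    - [[-0.01, 0, 0], [0, 0, 0], 1]
    - [[-0.01, 0, 0], [0, 0, 0], 1]

```text
time_s: 11.03
eef_pos: [535.7, 128.7, 26.2]
eef_rot: [0.0, 0.68, 0.733, -0.0]
force: [0.7, 1.9, -1.7]
grip_width: 15.2
grasp_force: 58.9
```

Request:
drive_tool:
  targets:
    - [[-0.005, 0, 0], [0, 0, 0], 1]
    - [[-0.01, 0, 0], [0, 0, 0], 1]
    - [[-0.01, 0, 0], [0, 0, 0], 1]

```text
time_s: 11.28
eef_pos: [535.8, 127.2, 26.2]
eef_rot: [0.0, 0.68, 0.733, -0.0]
force: [0.6, 1.3, -1.3]
grip_width: 14.8
grasp_force: 58.9
```

Request:
drive_tool:
  targets:
    - [[-0.005, 0, 0], [0, 0, 0], 1]
    - [[-0.01, 0, 0], [0, 0, 0], 1]
    - [[-0.01, 0, 0], [0, 0, 0], 1]

```text
time_s: 11.53
eef_pos: [535.9, 125.7, 26.2]
eef_rot: [0.0, 0.68, 0.733, -0.0]
force: [1.3, 2.1, 0.1]
grip_width: 15.1
grasp_force: 58.9
```

Request:
drive_tool:
  targets:
    - [[-0.005, 0, 0], [0, 0, 0], 1]
    - [[-0.01, 0, 0], [0, 0, 0], 1]
    - [[-0.01, 0, 0], [0, 0, 0], 1]

```text
time_s: 11.78
eef_pos: [536.0, 124.2, 26.2]
eef_rot: [0.0, 0.68, 0.733, -0.0]
force: [1.0, 1.4, -1.1]
grip_width: 14.9
grasp_force: 58.9
```

Request:
drive_tool:
  targets:
    - [[-0.005, 0, 0], [0, 0, 0], 1]
    - [[-0.01, 0, 0], [0, 0, 0], 1]
    - [[-0.01, 0, 0], [0, 0, 0], 1]

```text
time_s: 12.03
eef_pos: [536.1, 122.7, 26.2]
eef_rot: [0.0, 0.68, 0.733, -0.0]
force: [1.3, 1.2, -1.4]
grip_width: 15.4
grasp_force: 58.9
```

Request:
drive_tool:
  targets:
    - [[-0.005, 0, 0], [0, 0, 0], 1]
    - [[-0.01, 0, 0], [0, 0, 0], 1]
    - [[-0.01, 0, 0], [0, 0, 0], 1]

```text
time_s: 12.28
eef_pos: [536.2, 121.2, 26.2]
eef_rot: [0.0, 0.68, 0.733, -0.0]
force: [0.6, 1.2, -1.9]
grip_width: 15.1
grasp_force: 58.9
```

Request:
drive_tool:
  targets:
    - [[-0.005, 0, 0], [0, 0, 0], 1]
    - [[-0.01, 0, 0], [0, 0, 0], 1]
    - [[-0.01, 0, 0], [0, 0, 0], 1]

```text
time_s: 12.53
eef_pos: [536.3, 119.7, 26.2]
eef_rot: [0.0, 0.68, 0.733, 0.0]
force: [0.9, 2.1, -1.3]
grip_width: 15.3
grasp_force: 58.9
```

Request:
drive_tool:
  targets:
    - [[-0.005, 0, 0], [0, 0, 0], 1]
    - [[-0.01, 0, 0], [0, 0, 0], 1]
    - [[-0.01, 0, 0], [0, 0, 0], 1]

```text
time_s: 12.78
eef_pos: [536.4, 118.2, 26.2]
eef_rot: [0.0, 0.68, 0.733, -0.0]
force: [0.7, 0.9, -2.0]
grip_width: 15.1
grasp_force: 58.9
```

Request:
drive_tool:
  targets:
    - [[-0.005, 0, 0], [0, 0, 0], 1]
    - [[-0.01, 0, 0], [0, 0, 0], 1]
    - [[-0.01, 0, 0], [0, 0, 0], 1]

```text
time_s: 13.03
eef_pos: [536.9, 117.5, 26.4]
eef_rot: [-0.0, 0.68, 0.733, 0.001]
force: [0.9, 7.3, -0.9]
grip_width: 15.2
grasp_force: 58.9
```

Request:
drive_tool:
  targets:
    - [[0, 0, 0], [0, 0, 0], 1]
    - [[0, 0, 0], [0, 0, 0], 1]
    - [[0, 0, 0], [0, 0, 0], 1]

```text
time_s: 13.28
eef_pos: [536.9, 117.5, 26.4]
eef_rot: [-0.0, 0.68, 0.733, 0.001]
force: [0.5, 7.4, -0.9]
grip_width: 15.3
grasp_force: 58.9
```

Steady 7.4 N against the usual drag of about 1.5 N, at a plausible depth (about 111 mm). That is the stop. I'm backing out straight.

Request:
drive_tool:
  targets:
    - [[0.02, 0, 0], [0, 0, 0], 1]
    - [[0.06, 0, 0], [0, 0, 0], 1]
    - [[0.15, 0, 0], [0, 0, 0], 1]
    - [[0.25, 0, 0], [0, 0, 0], 1]
    - [[0.4, 0, 0], [0, 0, 0], 1]
    - [[0.55, 0, 0], [0, 0, 0], 1]
    - [[0.7, 0, 0], [0, 0, 0], 1]
    - [[0.7, 0, 0], [0, 0, 0], 1]

```text
time_s: 13.95
eef_pos: [528.5, 225.6, 26.3]
eef_rot: [-0.0, 0.679, 0.734, 0.001]
force: [0.0, 0.2, -1.3]
grip_width: 15.0
grasp_force: 58.8
```

Request:
drive_tool:
  targets:
    - [[0, 0, -0.2], [0, 0, 0], 1]
    - [[0, 0, -0.4], [0, 0, 0], 1]
    - [[0, 0, -0.6], [0, 0, 0], 1]
    - [[0, 0, -0.6], [0, 0, 0], 1]

```text
time_s: 14.28
eef_pos: [531.3, 223.1, 121.4]
eef_rot: [0.002, 0.68, 0.733, 0.003]
force: [1.9, 1.2, -1.6]
grip_width: 15.1
grasp_force: 58.9
```

```bash
python3 - <<'E'
from st import *
st()
o=get_obs();X=rot(o['eef_rot']).as_matrix();g=np.array([415.3,253.7])
print('to rest in tool mm',(X[:2,:2].T@(g-o['eef_pos'][:2])).round(1))
E
```

```text
t 14.2833 TCP [531.3 223.1 121.4] tool x ang 94.32 pitch [0.0021 0.0071] tip [543.3  64.9] z 138.4 along -76.9 lat 3.3 Falong -1.04 F [ 1.9  1.2 -1.6]
to rest in tool mm [  39.2 -113.4]
```

Request:
drive_tool:
  targets:
    - [[0.06, -0.2, 0], [0, 0, 0.05], 1]
    - [[0.13, -0.4, 0], [0, 0, 0.1], 1]
    - [[0.2, -0.6, 0], [0, 0, 0.18], 1]
    - [[0.26, -0.756, 0], [0, 0, 0.18], 1]
    - [[0.26, -0.756, 0], [0, 0, 0.18], 1]
    - [[0.26, -0.756, 0], [0, 0, 0.18], 1]
    - [[0.26, -0.756, 0], [0, 0, 0.18], 1]

```text
time_s: 14.87
eef_pos: [413.0, 252.2, 116.2]
eef_rot: [0.0, 0.714, 0.701, 0.0]
force: [0.0, -0.3, -1.3]
grip_width: 14.9
grasp_force: 59.1
```

```bash
python3 - <<'E'
from st import *
st()
o=get_obs();X=rot(o['eef_rot']).as_matrix();g=np.array([415.3,253.7])
print('to rest in tool mm',(X[:2,:2].T@(g-o['eef_pos'][:2])).round(1))
E
```

```text
t 14.8667 TCP [413.  252.2 116.2] tool x ang 88.95 pitch [0.0001 0.0006] tip [410.1  93.5] z 133.5 along -115.6 lat -127.3 Falong 0.32 F [ 0.  -0.3 -1.3]
to rest in tool mm [1.5 2.3]
```

Request:
drive_tool:
  targets:
    - [[0.01, 0.015, 0.1], [0, 0, 0], 1]
    - [[0.01, 0.015, 0.25], [0, 0, 0], 1]
    - [[0.01, 0.015, 0.35], [0, 0, 0], 1]
    - [[0.01, 0.015, 0.4], [0, 0, 0], 1]
    - [[0.01, 0.015, 0.4], [0, 0, 0], 1]

```text
time_s: 15.28
eef_pos: [414.8, 252.7, 54.7]
eef_rot: [-0.0, 0.714, 0.7, -0.001]
force: [0.4, -0.5, -1.1]
grip_width: 15.2
grasp_force: 59.1
```

Lower 23 mm more, to about z = 32.

Request:
drive_tool:
  targets:
    - [[0.006, 0.003, 0.05], [0, 0, 0], 1]
    - [[0.006, 0.003, 0.1], [0, 0, 0], 1]
    - [[0.006, 0.003, 0.13], [0, 0, 0], 1]
    - [[0.006, 0.003, 0.15], [0, 0, 0], 1]
    - [[0.006, 0.003, 0.15], [0, 0, 0], 1]

```text
time_s: 15.7
eef_pos: [415.2, 254.2, 33.3]
eef_rot: [-0.0, 0.714, 0.7, -0.0]
force: [-0.6, 0.1, -0.2]
grip_width: 14.9
grasp_force: 59.1
```

Request:
drive_tool:
  targets:
    - [[0, 0, 0.007], [0, 0, 0], 1]
    - [[0, 0, 0.014], [0, 0, 0], 1]
    - [[0, 0, 0.014], [0, 0, 0], 1]

```text
time_s: 15.95
eef_pos: [415.5, 254.4, 31.8]
eef_rot: [0.0, 0.714, 0.7, 0.0]
force: [0.2, -0.4, -1.1]
grip_width: 14.8
grasp_force: 59.1
```

Request:
drive_tool:
  targets:
    - [[0, 0, 0.005], [0, 0, 0], 1]
    - [[0, 0, 0.01], [0, 0, 0], 1]
    - [[0, 0, 0.01], [0, 0, 0], 1]

```text
time_s: 16.2
eef_pos: [415.6, 254.4, 30.7]
eef_rot: [0.0, 0.714, 0.7, 0.0]
force: [-2.4, -1.6, 6.6]
grip_width: 15.3
grasp_force: 60.5
```

Same height and upward force as at the grasp, so it is seated. Release and retreat.

Request:
drive_tool:
  targets:
    - [[0, 0, 0], [0, 0, 0], 0.3]
    - [[0, 0, 0], [0, 0, 0], -0.3]
    - [[0, 0, 0], [0, 0, 0], -1]
    - [[0, 0, 0], [0, 0, 0], -1]
    - [[0, 0, 0], [0, 0, 0], -1]
    - [[0, 0, 0], [0, 0, 0], -1]
    - [[0, 0, 0], [0, 0, 0], -1]
    - [[0, 0, 0], [0, 0, 0], -1]

```text
time_s: 16.87
eef_pos: [415.3, 254.3, 30.1]
eef_rot: [-0.0, 0.714, 0.7, -0.0]
force: [0.9, 0.4, 0.6]
grip_width: 85.7
grasp_force: 0.0
```

Request:
drive_tool:
  targets:
    - [[0, 0, -0.1], [0, 0, 0], -1]
    - [[0, 0, -0.3], [0, 0, 0], -1]
    - [[0, 0, -0.5], [0, 0, 0], -1]
    - [[0, 0, -0.7], [0, 0, 0], -1]
    - [[0, 0, -0.9], [0, 0, 0], -1]
    - [[0, 0, -1], [0, 0, 0], -1]

```text
time_s: 17.37
eef_pos: [416.5, 255.0, 183.6]
eef_rot: [0.0, 0.714, 0.7, 0.002]
force: [1.0, 0.3, -0.0]
grip_width: 85.6
grasp_force: 0.0
```

Request:
drive_tool:
  targets:
    - [[-0.3, 0, 0], [0, 0, 0], -1]
    - [[-0.5, 0, 0], [0, 0, 0], -1]
    - [[-0.5, 0, 0], [0, 0, 0], -1]
    - [[-0.5, 0, 0], [0, 0, 0], -1]
    - [[-0.5, 0, 0], [0, 0, 0], -1]

```text
time_s: 17.78
eef_pos: [414.2, 179.4, 180.3]
eef_rot: [-0.0, 0.714, 0.7, 0.0]
force: [0.0, -0.7, -0.3]
grip_width: 85.3
grasp_force: 0.0
```

```bash
python3 - <<'E'
from h import *
o=get_obs();print(o['eef_pos'].round(1),o['grip_width'])
cv2.imwrite('pics/w9.png',snapshot('wrist')[:,:,::-1])
E
```

```text
[414.2 179.4 180.3] 85.26915173709422
```

View pics/w9.png

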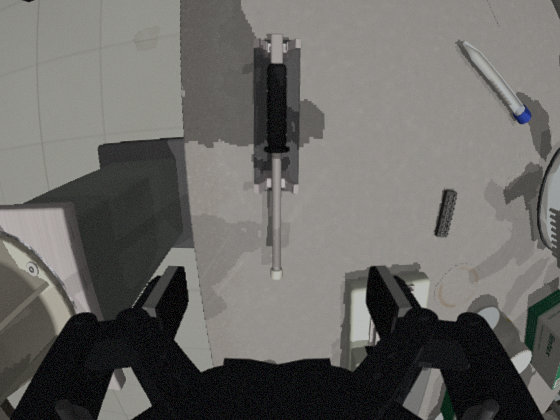

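The pusher lies in both forks, tail at (277,37) and tip at (276,277), in line with the rest. The gripper is clear, so I'm handing in.

```bash
python3 -c "
from cell import *
print(sign_off())"
```

```text
the job is handed in; nothing more can be done
None
```

I pushed the strip holder in until it met the stop, about 111 mm past the mouth, feeling a steady 7.4 N in total, below the 12 N at which the stop gives way. I then laid the pusher back in both forks of its rest and handed the job in at about 18 s; the judge's result was not shown.

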